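Find the tin that rattles

ROBOT

A 6-joint arm with a two-finger parallel gripper is mounted at the origin on a cart in front of the work surface, level with it; the furniture and walls round the work are solid. World frame = base frame: x ahead of the robot, y to its left, z up, the work surface at z = 0. Lengths are in m, angles in rad, forces in N, time in s.
With the tool pointing down it reaches from about 0.375 to 0.9 m from the base axis. Payload 3.1 kg.
Tool frame: the origin (TCP) lies between the finger pads; the fingertips stand 22 mm ahead of it and the grasp point (between the pads) lies 3 mm ahead of it; z points along the fingers, y is the line along which they close (so a half turn about z gives the same grasp; the last joint's range is limited). The gripper opens to 87 mm and grips with 3 to 60 N. Pads are 19 mm wide; open, the fingers measure 117 mm over their backs; the gripper's body (75 mm by 190 mm) begins 51 mm behind the grasp point.
Start: joints at [-1.347, 0.527, 1.433, -0, 1.181, -0.178], TCP at [0.244, -0.575, 0.245] pointing down, gripper open.
Joint ranges: [-3.08, 3.08], [-0.75, 2.2], [0.22, 2.44], [-1.43, 4.57], [0, 2.65], [-2.85, 2.85]. Speed limits (rad/s): [2.79, 2.79, 3.14, 3.14, 3.14, 3.14].

INTERFACE

Orientations are given as a unit quaternion [x, y, z, w].
In Python, from rig import robot gives the robot as it stands.
- The arm moves only by the tool move_arm, never from a script. Its argument "series" is text: rows parted by semicolons, each of 6 numbers parted by spaces: the shift along the tool's x, y, z in mm, then the turn, a rotation vector about the tool's x, y, z in degrees. In form: dx dy dz ax ay az; .... A call has 1 to 8 rows; each row is the pose to reach, as a shift and turn from the pose commanded when the call began, along the tool's axes at that moment; what a row does not reach only later rows make up. A row lasts 1/12 s, in which the tool goes at most 41.7 mm and 7.16 degrees, less where a joint would pass 70% of its speed; a pose out of reach is approached as far as the arm can. A call with a gripper value outside its range is refused whole. "jaw" is the opening, from 0 (shut) to 1 (fully open), set as the call begins (left out, the last holds). The fingers move at their own pace and stop on an object; "newtons" is the grip in N (left out, the last holds). Time passes only in rows, so rows that repeat a pose let the fingers close. It gives the time, the measured TCP pose, the force, the opening and the grip force at its end, in the units of the state.
- robot.get_obs(): the state, without advancing time (a new reading comes with each control period).
- robot.camera(name): name is "scene" or "side" or "wrist"; returns a dict with "img" (480x640x3 uint8, red, green, blue), "mtx" (3x3 intrinsics, pixels), "world_to_cam" (4x4, takes a point from world to camera coordinates). Camera axes: x right, y down, z forward; pixel columns grow to the right and rows downward; lengths in m; the calibration is good to about 2 mm. A picture is of the moment at which its call begins. There is no depth.
- robot.hand_in(): hands the job in; it is judged then, once.
Trained networks look in a picture, given as the dict that the camera call returned (one of the last four; its "shot" number tells which), for a name from the list of things; names that differ only in an ending like _2 or _b are one class to them, and where a whole thing is asked for, a point or a joint stands for the part that bears it (a point fixed in the world has none). Each returns a list of dicts, best first, with "p" (0 to 1); they miss things now and then, are a little off and sometimes report something else, mostly with a low value. They report only what shows in the picture. A call takes as long as a camera call.
- robot.search_frame(picture, thing): "xyz" ([x, y, z] in m, in world coordinates, good to about 4 mm: the middle of the surface that is visible of it).
- robot.tip_of(picture, thing): "xyz" ([x, y, z] in m, in world coordinates, good to about 4 mm: a listed point, or the origin of a listed thing).
The state is a dict: "time": time; "q": joint angles; "joint_velocities": joint speeds; "joint_torque": joint torques, N m; "position": TCP position; "tool_rot": TCP orientation; "ft_force": force on the tool from outside, world axes, zero at the start; "moment": the same for the moment, N m; "grip_width": finger opening in m; "grip_force": force on a finger pad.
Only numpy, scipy, OpenCV 4.12 (cv2) and the standard library are available. Lean on these libraries where they do the work, as an engineer would, in place of code of your own. Each camera call takes 0.05 s, during which the arm holds its last target. There are 200 camera calls.

TASK

One of the three closed tins on the wooden board has the spare cupboard knob, a heavy brass ball, rolling loose inside it; the other two are packed full, weigh the same and look the same. Find out by shaking or rocking them which one it is, and set that tin down flat in the middle of the round cork mat. Leave the other two standing flat on the board.

Things in the scene. Friction and masses are not known exactly. Their poses are not given: they have to be found in the camera images.
- tin_a: one of three identical closed steel tins, side by side about 100 mm apart on a wooden board 18 mm thick: 120 mm long (x axis), 60 wide (y axis), 56 high, about 330 g, lid fast. Origin at the centre of its underside, z up. Grip it from above across its 60 mm width, at half height. Any of the three, at random, may hold the ball.
- tin_b: as tin_a. In the one that holds it the ball, 32 mm and 150 g, rolls freely lengthwise (x), 40 mm either way from the middle: tilted lengthwise by 15 degrees or more, it runs to the lower end ; shaken along x, it knocks.
- tin_c: as tin_a. Tilt the ball's tin lengthwise (about its y axis) some 20 degrees, bring it slowly level: the ball stays at that end. Between having tilted one way and the other, the moment about the tin's y axis, read with the tin level in the grip, differs by about 0.11 N m (under 0.02 in a full tin, where a block of the same weight sits fast).
- cork_mat: round cork mat, 190 mm across, 8 mm thick, lying on the hob or worktop and fixed there; origin at the centre of its underside, z up. The tin goes on it, any way round.

How it is judged:
At the end, for the whole second after the job is handed in: The tin with the ball loose in it stands flat (within 8 degrees) and at rest on the cork mat, its centre within 30 mm of the mat's centre; the other two tins stand flat and at rest on the board, clear of the mat (((contact force between tin_a_c0 and anything else above 0.6 N and horizontal distance between tin_a and cork_mat below 0.03 m and height (world z) of tin_a between 0.004 and 0.013 m and height (world z) of tin_b between 0.013 and 0.024 m and horizontal distance between each of tin_b, tin_c and cork_mat above 0.12 m and height (world z) of tin_c between 0.013 and 0.024 m) or (contact force between tin_b_c0 and anything else above 0.6 N and horizontal distance between tin_b and cork_mat below 0.03 m and height (world z) of tin_b between 0.004 and 0.013 m and height (world z) of tin_a between 0.013 and 0.024 m and horizontal distance between each of tin_a, tin_c and cork_mat above 0.12 m and height (world z) of tin_c between 0.013 and 0.024 m) or (contact force between tin_c_c0 and anything else above 0.6 N and horizontal distance between tin_c and cork_mat below 0.03 m and height (world z) of tin_c between 0.004 and 0.013 m and height (world z) of tin_a between 0.013 and 0.024 m and horizontal distance between each of tin_a, tin_b and cork_mat above 0.12 m and height (world z) of tin_b between 0.013 and 0.024 m)) and angle between each of tin_a, tin_b, tin_c's own z axis and vertical below 0.14 rad and linear speed of each of tin_a, tin_b, tin_c below 0.02 m/s); the robot touches nothing.
It also fails if it takes over 69 s, if anything falls off the work surface, if the arm or the gripper's body presses on something with over 40 N, if the wrist force passes 120 N, or if a joint passes its speed limit or range.

## Working session

There is one attempt and no reset: what is moved stays moved. The work goes in short steps, Python scripts to look and compute and a tool call to move; the robot and the scene stay as the last step left them, time stands still between calls to the robot, and variables do not carry over. Pictures are saved under pics/ and viewed, at most 10 in all, crops included, and the job is handed in when it is done.

Besides the shell and the picture viewer there is one more tool, called as name(argument=value, ...) on one line, values as JSON. move_arm: Moves the arm, as the interface text tells. Its arguments: {"type":"object","properties":{"series":{"type":"string"},"jaw":{"type":"number"},"newtons":{"type":"number"}},"required":["series"]}

```bash
mkdir -p pics
cat > h.py <<'E'
from rig import robot
import numpy as np, cv2
from scipy.spatial.transform import Rotation as R
np.set_printoptions(precision=4,suppress=True)
def snap(n,f):
    c=robot.camera(n); cv2.imwrite('pics/'+f,c['img'][:,:,::-1]); return c
def pr():
    o=robot.get_obs()
    for k in ('time','position','tool_rot','ft_force','moment','grip_width','grip_force'): print(k,np.array(o[k]))
    return o
E
python3 - <<'E'
from h import *
o=pr(); print(R.from_quat(o['tool_rot']).as_matrix())
for n in ('scene','side'):
    c=snap(n,n+'0.png')
    for t in ('tin_a','cork_mat'):
        for f in (robot.tip_of,robot.search_frame):
            for d in f(c,t): print(n,t,f.__name__,np.array(d['xyz']),round(d['p'],2))
E
```

```text
time 0.0
position [ 0.2443 -0.5745  0.2436]
tool_rot [ 0.9799  0.1995 -0.     -0.0011]
ft_force [-0.3667  0.4774 -0.5387]
moment [0.0055 0.0058 0.0054]
grip_width 0.08711437277433487
grip_force 0.0
[[ 0.9204  0.391  -0.0005]
 [ 0.391  -0.9204  0.0021]
 [ 0.0004 -0.0022 -1.    ]]
scene tin_a call [0.4878 0.3198 0.0202] 0.95
scene tin_a call [0.473  0.1185 0.0176] 0.78
scene tin_a call [0.4768 0.2172 0.0177] 0.67
scene tin_a call [0.4541 0.2374 0.0692] 0.8
scene tin_a call [0.4619 0.3301 0.0716] 0.64
scene cork_mat call [ 0.456  -0.209  -0.0003] 0.65
scene cork_mat call [ 0.448  -0.2025  0.0089] 0.89
side tin_a call [0.4817 0.2149 0.0149] 0.93
side tin_a call [0.4849 0.3216 0.0148] 0.76
side tin_a call [0.4674 0.1196 0.0179] 0.6
side tin_a call [0.4808 0.2392 0.0714] 0.97
side tin_a call [0.4876 0.3402 0.0727] 0.68
side tin_a call [0.4687 0.1411 0.0738] 0.67
side cork_mat call [ 0.456  -0.2157  0.0048] 0.88
side cork_mat call [ 0.4563 -0.2072  0.0097] 0.67
```

View pics/scene0.png

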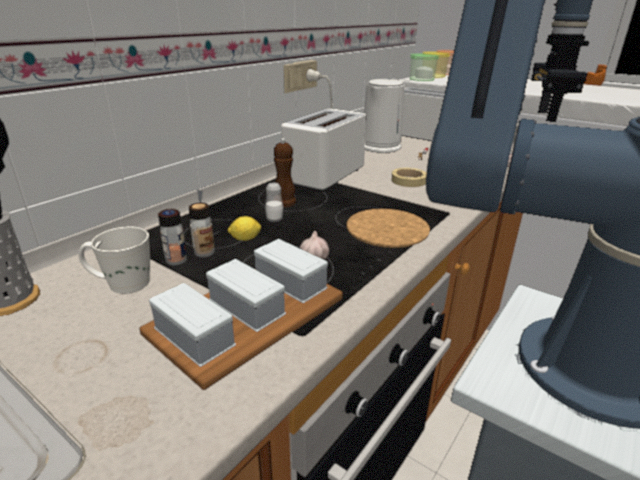

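The scene view shows three tins on the board (tops near (193,310), (247,283) and (290,262)) and the cork mat at (388,227). The networks' reports agree with this.

View pics/side0.png

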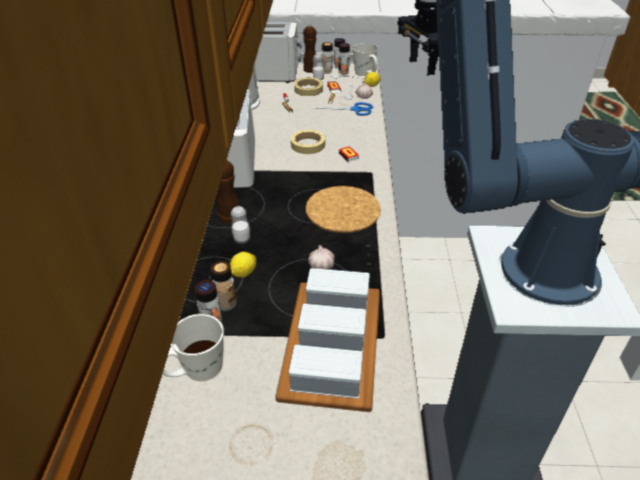

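```bash
cat >> h.py <<'E'
def rel(p,yaw,n=1):
    """shift in tool mm and turn in deg to a tool-down pose at p with tool x at yaw (deg)"""
    o=robot.get_obs(); T=R.from_quat(o['tool_rot'])
    G=R.from_euler('z',yaw,degrees=True)*R.from_euler('x',180,degrees=True)
    d=T.inv().apply(np.array(p)-o['position'])*1000; r=(T.inv()*G).as_rotvec(degrees=True)
    print('rel',d.round(1),r.round(1)); return d,r
E
python3 - <<'E'
from h import *
rel([.472,.119,.20],-5)
E
```

```text
rel [ 480.9 -549.9   44.6] [-0.  0. 28.]
```

The side view shows the same three tins (338,285), (333,322) and (327,368), with the mat at (343,208) and garlic at (321,258) beside the nearest tin.

move_arm(series="219 -250 0 0 0 0;219 -250 0 0 0 0;219 -250 0 0 0 0;219 -250 0 0 0 0;219 -250 0 0 0 0;219 -250 0 0 0 0;219 -250 0 0 0 0;219 -250 0 0 0 0", jaw=1, newtons=30)

```text
time: 1.17
position: [0.3485, -0.2576, 0.2448]
tool_rot: [0.98, 0.199, 0.0, 0.0]
ft_force: [1.4, 0.5, 0.6]
grip_width: 0.0871
grip_force: 0.0
```

move_arm(series="219 -250 0 0 0 28;219 -250 0 0 0 28;219 -250 0 0 0 28;219 -250 0 0 0 28;219 -250 0 0 0 28;219 -250 0 0 0 28;219 -250 0 0 0 28;219 -250 0 0 0 28")

```text
time: 1.83
position: [0.4445, 0.0337, 0.245]
tool_rot: [0.999, -0.044, 0.001, 0.0]
ft_force: [-0.4, -0.4, 0.6]
grip_width: 0.0867
grip_force: 0.0
```

Run:
```python
from h import *
pr(); rel([.472,.119,.20],-5)
c=snap('wrist','w1.png')
for d in robot.tip_of(c,'tin_a'): print(np.array(d['xyz']),d['p'])
```

```text
time 1.8333
position [0.4445 0.0337 0.245 ]
tool_rot [ 0.9991 -0.0435  0.0005  0.0001]
ft_force [-0.4149 -0.4426  0.6315]
moment [ 0.0293  0.0093 -0.0007]
grip_width 0.08671080086656434
grip_force 0.0
rel [ 19.9 -87.4  45. ] [ 0.  -0.1  0. ]
[0.4804 0.2154 0.0143] 0.86
[0.4866 0.3179 0.0213] 0.66
```

View pics/w1.png

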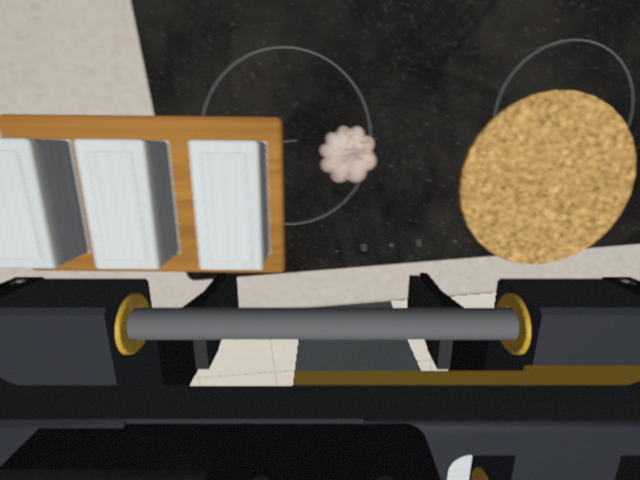

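The wrist view shows the three lids ((229,203), (125,203), (25,203)), the mat centred near (548,177) and the garlic at (348,153). Next I back-project the lids and the mat.

```bash
cat >> h.py <<'E'
def bp(c,uv,z):
    M=np.array(c['world_to_cam']); K=np.array(c['mtx']); C=-M[:3,:3].T@M[:3,3]
    uv=np.atleast_2d(uv).astype(float)
    d=(np.linalg.inv(K)@np.c_[uv,np.ones(len(uv))].T).T@M[:3,:3]
    return C+d*((z-C[2])/d[:,2])[:,None]
def lids(c,ymax=275):
    im=c['img']; hsv=cv2.cvtColor(im,cv2.COLOR_RGB2HSV)
    m=((hsv[...,2]>190)&(hsv[...,1]<28)).astype(np.uint8); m[ymax:]=0
    m=cv2.morphologyEx(m,cv2.MORPH_OPEN,np.ones((5,5)))
    for k in cv2.findContours(m,cv2.RETR_EXTERNAL,cv2.CHAIN_APPROX_NONE)[0]:
        if cv2.contourArea(k)<3000: continue
        P=bp(c,k[:,0],.074)[:,:2]
        (x,y),(w,h),a=cv2.minAreaRect((P*1000).astype(np.float32))
        print('lid',k[:,0].min(0),k[:,0].max(0),round(x,1),round(y,1),round(w,1),round(h,1),round(a,1))
def mat(c):
    hsv=cv2.cvtColor(c['img'],cv2.COLOR_RGB2HSV)
    m=cv2.inRange(hsv,(10,70,120),(28,200,255)); m[275:]=0; m[:,:400]=0
    m=cv2.morphologyEx(m,cv2.MORPH_CLOSE,np.ones((9,9)))
    k=max(cv2.findContours(m,0,1)[0],key=cv2.contourArea)
    print('mat',cv2.minEnclosingCircle((bp(c,k[:,0],.008)[:,:2]*1000).astype(np.float32)))
E
python3 - <<'E'
from h import *
c=robot.camera('wrist'); lids(c); mat(c)
E
```

```text
lid [196 141] [266 269] 469.0 119.0 59.6 119.0 84.3
lid [ 82 139] [162 267] 478.8 218.3 59.5 118.8 84.2
lid [  0 137] [ 57 274] 481.9 306.1 53.4 132.4 71.5
lid [22 39] [157 113] 589.4 225.2 114.3 56.5 84.3
mat ((456.0174560546875, -216.05682373046875), 96.81952667236328)
```

move_arm(series="17 -87 80 0 0 0.8;17 -87 80 0 0 0.8;17 -87 80 0 0 0.8;17 -87 120 0 0 0.8;17 -87 150 0 0 0.8;17 -87 180 0 0 0.8;17 -87 196 0 0 0.8;17 -87 196 0 0 0.8")

```text
time: 2.65
position: [0.4666, 0.1152, 0.0456]
tool_rot: [0.999, -0.051, -0.004, 0.0]
ft_force: [-0.3, 0.4, 0.7]
grip_width: 0.087
grip_force: 0.0
```

move_arm(series="0 0 0 0 0 0;0 0 0 0 0 0;0 0 0 0 0 0;0 0 0 0 0 0;0 0 0 0 0 0;0 0 0 0 0 0;0 0 0 0 0 0;0 0 0 0 0 0", jaw=0, newtons=40)

```text
time: 3.32
position: [0.4695, 0.117, 0.0498]
tool_rot: [0.999, -0.051, 0.001, -0.0]
ft_force: [-0.1, -0.6, 6.9]
grip_width: 0.06
grip_force: 40.0
```

Gripped at 60 mm. Now I lift, tilt each way, level and read the moment.

move_arm(series="0 0 -35 0 0 0;0 0 -70 0 0 0;0 0 -100 0 7 0;0 0 -100 0 14 0;0 0 -100 0 21 0;0 0 -100 0 21 0;0 0 -100 0 21 0;0 0 -100 0 21 0")

```text
time: 3.98
position: [0.4693, 0.1168, 0.1484]
tool_rot: [0.982, -0.05, 0.181, 0.009]
ft_force: [0.7, -0.3, -3.0]
grip_width: 0.06
grip_force: 40.0
```

move_arm(series="0 0 0 0 -5 0;0 0 0 0 -10 0;0 0 0 0 -15 0;0 0 0 0 -19 0;0 0 0 0 -21 0;0 0 0 0 -21 0;0 0 0 0 -21 0;0 0 0 0 -21 0")

```text
time: 4.65
position: [0.4686, 0.1169, 0.1482]
tool_rot: [0.999, -0.05, -0.0, -0.0]
ft_force: [-0.4, 1.6, -3.6]
grip_width: 0.0602
grip_force: 40.0
```

Run:
```python
from h import *
pr(); robot.camera('wrist'); print(np.array(robot.get_obs()['moment']))
```

```text
time 4.65
position [0.4686 0.1169 0.1482]
tool_rot [ 0.9987 -0.0504 -0.0003 -0.0003]
ft_force [-0.3899  1.5814 -3.5719]
moment [ 0.0408  0.046  -0.0089]
grip_width 0.0602432912507025
grip_force 39.997943211346865
[0.0525 0.056  0.0614]
```

move_arm(series="0 0 0 0 -7 0;0 0 0 0 -14 0;0 0 0 0 -21 0;0 0 0 0 -21 0;0 0 0 0 -21 0;0 0 0 0 -21 0;0 0 0 0 -21 0;0 0 0 0 -21 0")

```text
time: 5.37
position: [0.4671, 0.1172, 0.1491]
tool_rot: [0.982, -0.049, -0.182, -0.009]
ft_force: [-0.3, 1.0, -3.4]
grip_width: 0.0601
grip_force: 40.0
```

move_arm(series="0 0 0 0 5 0;0 0 0 0 10 0;0 0 0 0 15 0;0 0 0 0 19 0;0 0 0 0 21 0;0 0 0 0 21 0;0 0 0 0 21 0;0 0 0 0 21 0")

```text
time: 6.03
position: [0.469, 0.1169, 0.149]
tool_rot: [0.999, -0.05, 0.0, -0.0]
ft_force: [0.4, -0.2, -3.8]
grip_width: 0.0595
grip_force: 40.0
```

Run:
```python
from h import *
pr(); robot.camera('wrist'); print(np.array(robot.get_obs()['moment']))
```

```text
time 6.0333
position [0.469  0.1169 0.149 ]
tool_rot [ 0.9987 -0.0503  0.0004 -0.0001]
ft_force [ 0.3743 -0.1913 -3.8132]
moment [ 0.0615  0.0264 -0.0132]
grip_width 0.059514938174658784
grip_force 39.99804390594363
[ 0.0676 -0.0057  0.0456]
```

The first difference (about 0.04) is within the noise. I'll average more readings in each state.

```bash
cat >> h.py <<'E'
def avg(n=14):
    v=[]
    for _ in range(n): robot.camera('wrist'); v.append(robot.get_obs()['moment'])
    v=np.array(v); print('t',robot.get_obs()['time'],'my mean',v.mean(0),'se',v.std(0)/n**.5)
E
python3 -c "
from h import *
avg()"
```

```text
t 6.7833 my mean [ 0.0381  0.0291 -0.0113] se [0.0068 0.0102 0.0086]
```

move_arm(series="0 0 0 0 7 0;0 0 0 0 14 0;0 0 0 0 21 0;0 0 0 0 23 0;0 0 0 0 23 0;0 0 0 0 23 0;0 0 0 0 23 0;0 0 0 0 23 0")

```text
time: 7.45
position: [0.4704, 0.1167, 0.1491]
tool_rot: [0.978, -0.05, 0.2, 0.01]
ft_force: [0.0, 0.0, -3.1]
grip_width: 0.0596
grip_force: 40.0
```

move_arm(series="0 0 0 0 -4 0;0 0 0 0 -8 0;0 0 0 0 -12 0;0 0 0 0 -16 0;0 0 0 0 -19 0;0 0 0 0 -22 0;0 0 0 0 -23 0;0 0 0 0 -23 0")

```text
time: 8.12
position: [0.471, 0.1167, 0.1488]
tool_rot: [0.999, -0.051, 0.002, -0.0]
ft_force: [-0.2, -0.6, -3.4]
grip_width: 0.0598
grip_force: 40.0
```

```bash
python3 -c "
from h import *
avg()"
```

```text
t 8.8167 my mean [0.0244 0.0208 0.0003] se [0.0076 0.007  0.0065]
```

Tin 1 shows no shift (−0.01), so it is a full one. I'll set it back and go to tin 2.

move_arm(series="0 0 30 0 0 0;0 0 60 0 0 0;0 0 80 0 0 0;0 0 90 0 0 0;0 0 95 0 0 0;0 0 99 0 0 0;0 0 99 0 0 0;0 0 99 0 0 0")

```text
time: 9.48
position: [0.4695, 0.1169, 0.0504]
tool_rot: [0.999, -0.05, 0.001, -0.0]
ft_force: [0.1, -0.5, -2.0]
grip_width: 0.0599
grip_force: 40.0
```

move_arm(series="0 0 0 0 0 0;0 0 0 0 0 0;0 0 0 0 0 0;0 0 0 0 0 0;0 0 0 0 0 0;0 0 -30 0 0 0;0 0 -70 0 0 0;0 0 -100 0 0 0", jaw=1)

```text
time: 10.15
position: [0.4684, 0.1169, 0.1509]
tool_rot: [0.999, -0.05, -0.0, 0.0]
ft_force: [0.5, -0.3, -0.5]
grip_width: 0.0868
grip_force: 0.0
```

Run:
```python
from h import *
c=snap('wrist','w2.png'); pr(); rel([.479,.218,.049],-5.8); lids(c)
```

```text
time 10.2
position [0.4718 0.1171 0.1558]
tool_rot [ 0.9987 -0.0502  0.0051 -0.0003]
ft_force [ 1.1121 -0.5685  3.0738]
moment [ 0.0291 -0.0485  0.0098]
grip_width 0.08697048510462374
grip_force 0.0
rel [  -4.  -101.   106.9] [-0.1 -0.6  0. ]
lid [112 168] [215 274] 502.5 216.7 59.8 70.3 84.2
lid [  0 168] [ 66 274] 511.9 309.3 45.5 70.7 83.6
lid [275 167] [370 274] 492.4 115.1 59.5 71.0 84.1
lid [81 32] [203 128] 587.0 214.2 72.2 51.1 85.2
```

View pics/w2.png

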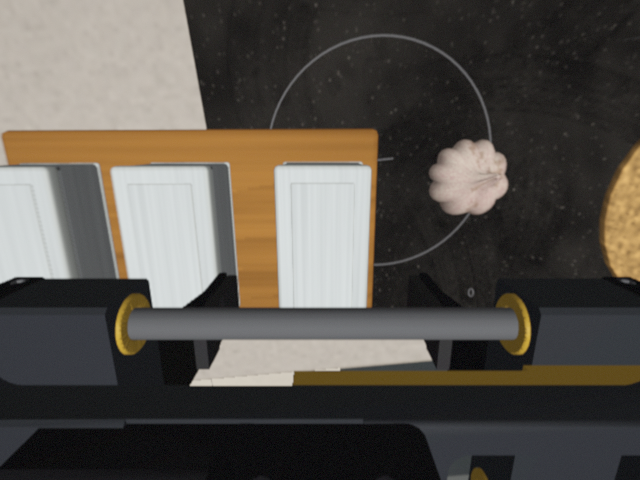

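Tin 1 (323,235) stands flat on the board again, and tin 2 (170,235) is undisturbed. On to tin 2.

move_arm(series="-1 -41 0 0 0 0;-1 -80 0 0 0 0;-1 -101 0 0 0 0;-1 -101 40 0 0 0;-1 -101 70 0 0 0;-1 -101 90 0 0 0;-1 -101 101 0 0 0;-1 -101 101 0 0 0")

```text
time: 10.87
position: [0.4761, 0.2171, 0.0463]
tool_rot: [0.999, -0.05, -0.002, 0.001]
ft_force: [0.1, 0.2, -0.0]
grip_width: 0.087
grip_force: 0.0
```

move_arm(series="0 0 0 0 0 0;0 0 0 0 0 0;0 0 0 0 0 0;0 0 0 0 0 0;0 0 0 0 0 0;0 0 0 0 0 0;0 0 0 0 0 0", jaw=0, newtons=40)

```text
time: 11.45
position: [0.4784, 0.2176, 0.0496]
tool_rot: [0.999, -0.05, 0.001, -0.0]
ft_force: [-1.4, 0.4, 5.9]
grip_width: 0.06
grip_force: 40.0
```

move_arm(series="0 0 -35 0 0 0;0 0 -70 0 0 0;0 0 -100 0 7 0;0 0 -100 0 14 0;0 0 -100 0 21 0;0 0 -100 0 23 0;0 0 -100 0 23 0;0 0 -100 0 23 0")

```text
time: 12.12
position: [0.476, 0.2172, 0.1478]
tool_rot: [0.979, -0.049, 0.197, 0.011]
ft_force: [0.3, -0.2, -2.8]
grip_width: 0.0598
grip_force: 40.0
```

move_arm(series="0 0 0 0 0 0;0 0 0 0 -4 0;0 0 0 0 -8 0;0 0 0 0 -12 0;0 0 0 0 -16 0;0 0 0 0 -20 0;0 0 0 0 -23 0;0 0 0 0 -23 0")

```text
time: 12.78
position: [0.4824, 0.2176, 0.149]
tool_rot: [0.999, -0.051, 0.002, -0.002]
ft_force: [1.0, 0.1, -3.6]
grip_width: 0.0596
grip_force: 40.0
```

```bash
python3 -c "
from h import *
avg()"
```

```text
t 13.4833 my mean [0.0388 0.0199 0.0029] se [0.0078 0.0083 0.0102]
```

move_arm(series="0 0 0 0 -7 0;0 0 0 0 -14 0;0 0 0 0 -21 0;0 0 0 0 -23 0;0 0 0 0 -23 0;0 0 0 0 -23 0;0 0 0 0 -23 0;0 0 0 0 -23 0")

```text
time: 14.15
position: [0.4767, 0.2176, 0.1489]
tool_rot: [0.979, -0.049, -0.199, -0.01]
ft_force: [-0.4, 0.1, -3.5]
grip_width: 0.0599
grip_force: 40.0
```

move_arm(series="0 0 0 0 4 0;0 0 0 0 8 0;0 0 0 0 12 0;0 0 0 0 16 0;0 0 0 0 20 0;0 0 0 0 23 0;0 0 0 0 23 0;0 0 0 0 23 0")

```text
time: 14.82
position: [0.4762, 0.2178, 0.1492]
tool_rot: [0.999, -0.05, -0.001, -0.0]
ft_force: [1.0, 0.1, -3.5]
grip_width: 0.0599
grip_force: 40.0
```

```bash
python3 -c "
from h import *
avg(); pr()"
```

```text
t 15.5167 my mean [ 0.0388  0.0208 -0.0017] se [0.0097 0.0097 0.005 ]
time 15.5167
position [0.4777 0.2174 0.1485]
tool_rot [ 0.9987 -0.0505 -0.0001  0.    ]
ft_force [-0.2171 -0.5798 -3.7915]
moment [ 0.0067  0.0029 -0.0224]
grip_width 0.05972411382474713
grip_force 39.991607973352075
```

Tin 2 is also a full one (difference 0.00). I'll set it back and test tin 3.

move_arm(series="0 0 30 0 0 0;0 0 60 0 0 0;0 0 80 0 0 0;0 0 90 0 0 0;0 0 95 0 0 0;0 0 99 0 0 0;0 0 99 0 0 0;0 0 99 0 0 0")

```text
time: 16.18
position: [0.4787, 0.2177, 0.0505]
tool_rot: [0.999, -0.05, 0.001, -0.0]
ft_force: [-0.3, -0.3, -3.9]
grip_width: 0.0597
grip_force: 40.0
```

move_arm(series="0 0 0 0 0 0;0 0 0 0 0 0;0 0 0 0 0 0;0 0 0 0 0 0;0 0 0 0 0 0;0 0 -30 0 0 0;0 0 -70 0 0 0;0 0 -100 0 0 0", jaw=1)

```text
time: 16.85
position: [0.4777, 0.2174, 0.151]
tool_rot: [0.999, -0.05, -0.0, 0.0]
ft_force: [0.9, -0.3, 0.1]
grip_width: 0.087
grip_force: 0.0
```

move_arm(series="0 0 0 0 0 0;0 0 0 0 0 0")

```text
time: 17.02
position: [0.479, 0.2178, 0.1515]
tool_rot: [0.999, -0.05, 0.002, -0.001]
ft_force: [-0.2, -0.3, 0.1]
grip_width: 0.0869
grip_force: 0.0
```

Run:
```python
from h import *
c=robot.camera('wrist'); pr(); rel([.489,.317,.049],-5.8); lids(c)
```

```text
time 17.0667
position [0.4777 0.2174 0.15  ]
tool_rot [ 0.9987 -0.0504  0.0005 -0.0001]
ft_force [0.0543 0.1571 0.0369]
moment [0.0513 0.0348 0.0339]
grip_width 0.08724493679290012
grip_force 0.0
rel [   1.1 -100.2  101. ] [-0.  -0.1  0. ]
```

move_arm(series="0 -41 0 0 0 0;0 -80 0 0 0 0;0 -101 0 0 0 0;0 -101 40 0 0 0;0 -101 70 0 0 0;0 -101 90 0 0 0;0 -101 101 0 0 0;0 -101 101 0 0 0")

```text
time: 17.73
position: [0.485, 0.3167, 0.0445]
tool_rot: [0.999, -0.05, -0.004, 0.002]
ft_force: [-1.2, 0.4, 0.6]
grip_width: 0.0873
grip_force: 0.0
```

move_arm(series="0 0 0 0 0 0;0 0 0 0 0 0;0 0 0 0 0 0;0 0 0 0 0 0;0 0 0 0 0 0;0 0 0 0 0 0;0 0 0 0 0 0", jaw=0, newtons=40)

```text
time: 18.32
position: [0.4885, 0.3181, 0.0497]
tool_rot: [0.999, -0.05, 0.001, -0.0]
ft_force: [0.4, -0.3, 6.4]
grip_width: 0.0596
grip_force: 40.0
```

move_arm(series="0 0 -35 0 0 0;0 0 -70 0 0 0;0 0 -100 0 7 0;0 0 -100 0 14 0;0 0 -100 0 21 0;0 0 -100 0 23 0;0 0 -100 0 23 0;0 0 -100 0 23 0")

```text
time: 18.98
position: [0.4864, 0.3177, 0.1478]
tool_rot: [0.979, -0.049, 0.197, 0.011]
ft_force: [0.8, -0.4, -2.8]
grip_width: 0.06
grip_force: 40.0
```

move_arm(series="0 0 0 0 0 0;0 0 0 0 -4 0;0 0 0 0 -8 0;0 0 0 0 -12 0;0 0 0 0 -16 0;0 0 0 0 -20 0;0 0 0 0 -23 0;0 0 0 0 -23 0")

```text
time: 19.65
position: [0.4925, 0.318, 0.149]
tool_rot: [0.999, -0.052, 0.001, -0.002]
ft_force: [0.4, -0.2, -4.2]
grip_width: 0.0597
grip_force: 40.0
```

```bash
python3 -c "
from h import *
avg()"
```

```text
t 20.35 my mean [ 0.0265 -0.0161  0.0086] se [0.0084 0.0046 0.0073]
```

move_arm(series="0 0 0 0 -7 0;0 0 0 0 -14 0;0 0 0 0 -21 0;0 0 0 0 -23 0;0 0 0 0 -23 0;0 0 0 0 -23 0;0 0 0 0 -23 0;0 0 0 0 -23 0")

```text
time: 21.02
position: [0.4869, 0.3182, 0.1489]
tool_rot: [0.979, -0.049, -0.199, -0.01]
ft_force: [-0.4, 0.5, -3.3]
grip_width: 0.0596
grip_force: 40.0
```

move_arm(series="0 0 0 0 4 0;0 0 0 0 8 0;0 0 0 0 12 0;0 0 0 0 16 0;0 0 0 0 20 0;0 0 0 0 23 0;0 0 0 0 23 0;0 0 0 0 23 0")

```text
time: 21.68
position: [0.4863, 0.3183, 0.1492]
tool_rot: [0.999, -0.05, -0.001, 0.0]
ft_force: [1.0, 0.4, -2.5]
grip_width: 0.0599
grip_force: 40.0
```

```bash
python3 -c "
from h import *
avg(); pr(); rel([.456,-.215,.15],-5.8)"
```

```text
t 22.3833 my mean [ 0.0345  0.0718 -0.0032] se [0.0068 0.0076 0.0059]
time 22.3833
position [0.4879 0.3179 0.1485]
tool_rot [ 0.9987 -0.0504 -0.0001  0.    ]
ft_force [-0.3601  0.8446 -3.3328]
moment [ 0.0014  0.0795 -0.0027]
grip_width 0.060033738563058076
grip_force 39.99603764154017
rel [ 21.9 533.4  -1.5] [0. 0. 0.]
```

Tin 3 shifts by 0.088 N m, so it holds the ball. I'll carry it to the mat.

move_arm(series="0 20 -20 0 0 0;3 55 -40 0 0 0;6 95 -40 0 0 0;8 135 -40 0 0 0;9 175 -40 0 0 0;10 215 -40 0 0 0;11 250 -40 0 0 0;11 270 -40 0 0 0")

```text
time: 23.05
position: [0.4715, 0.045, 0.1889]
tool_rot: [0.999, -0.051, 0.0, 0.001]
ft_force: [0.2, 0.3, -3.3]
grip_width: 0.0599
grip_force: 40.0
```

move_arm(series="0 30 0 0 0 0;3 70 0 0 0 0;6 110 0 0 0 0;8 150 0 0 0 0;9 190 0 0 0 0;10 230 0 0 0 0;11 255 0 0 0 0;11 263 0 0 0 0")

```text
time: 23.72
position: [0.457, -0.2199, 0.1891]
tool_rot: [0.999, -0.052, 0.002, 0.002]
ft_force: [0.6, 0.5, -2.6]
grip_width: 0.0597
grip_force: 40.0
```

Run:
```python
from h import *
c=snap('scene','s2.png'); pr(); rel([.456,-.215,.0395],-5.8)
for d in robot.tip_of(c,'cork_mat'): print(d['xyz'],d['p'])
```

```text
time 23.7667
position [ 0.4567 -0.2191  0.1889]
tool_rot [ 0.9986 -0.0525  0.0013  0.0015]
ft_force [ 0.5761 -0.3609 -3.1634]
moment [-0.0313  0.0676  0.0108]
grip_width 0.05992390609411973
grip_force 39.99576081521809
rel [ -1.5  -4.4 149.4] [ 0.2 -0.2 -0.2]
[0.4594, -0.2089, 0.0008] 0.77
```

View pics/s2.png

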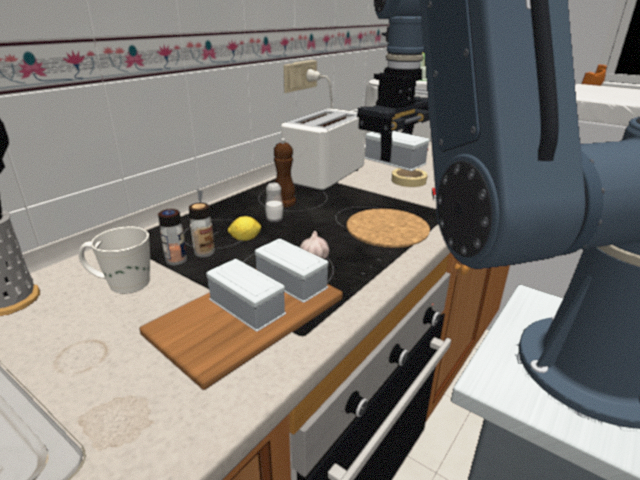

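The view shows tins 1 and 2 flat on the board ((290,268), (247,293)) and tin 3 held above the mat at (395,150). Lowering it.

move_arm(series="0 -4 30 0 0 0;0 -4 60 0 0 0;0 -4 90 0 0 0;0 -4 115 0 0 0;0 -4 130 0 0 0;0 -4 140 0 0 0;0 -4 146 0 0 0;0 -4 149 0 0 0")

```text
time: 24.48
position: [0.4564, -0.2093, 0.0397]
tool_rot: [0.999, -0.05, -0.001, -0.001]
ft_force: [-5.5, 5.8, 26.6]
grip_width: 0.0601
grip_force: 40.0
```

move_arm(series="0 0 0 0 0 0;0 0 0 0 0 0;0 0 0 0 0 0")

```text
time: 24.73
position: [0.4573, -0.2108, 0.0404]
tool_rot: [0.999, -0.05, 0.001, 0.001]
ft_force: [-0.2, -0.2, -3.1]
grip_width: 0.06
grip_force: 40.0
```

move_arm(series="0 0 0.5 0 0 0;0 0 1 0 0 0;0 0 1 0 0 0;0 0 1 0 0 0")

```text
time: 25.07
position: [0.4571, -0.2109, 0.0397]
tool_rot: [0.999, -0.05, 0.001, 0.0]
ft_force: [-0.3, 1.0, 4.7]
grip_width: 0.0597
grip_force: 40.0
```

move_arm(series="0 0 0 0 0 0;0 0 0 0 0 0;0 0 0 0 0 0;0 0 0 0 0 0;0 0 0 0 0 0;0 0 -30 0 0 0;0 0 -70 0 0 0;0 0 -110 0 0 0", jaw=1)

```text
time: 25.73
position: [0.4555, -0.21, 0.1485]
tool_rot: [0.999, -0.05, -0.002, -0.001]
ft_force: [1.0, -1.6, -0.4]
grip_width: 0.0869
grip_force: 0.0
```

move_arm(series="0 0 -40 0 0 0;0 0 -80 0 0 0;0 0 -80 0 0 0;0 0 -80 0 0 0;0 0 -80 0 0 0")

```text
time: 26.15
position: [0.4559, -0.2101, 0.2281]
tool_rot: [0.999, -0.05, -0.0, -0.0]
ft_force: [-0.9, 0.1, -0.1]
grip_width: 0.087
grip_force: 0.0
```

Run:
```python
from h import *
pr(); c=snap('scene','s3.png'); 
for n in ('scene','side'):
    c=robot.camera(n)
    for d in robot.tip_of(c,'tin_a'): print(n,d['xyz'],d['p'])
```

```text
time 26.15
position [ 0.4559 -0.2101  0.2281]
tool_rot [ 0.9987 -0.0504 -0.0005 -0.0003]
ft_force [-0.8518  0.142  -0.1092]
moment [0.0572 0.0465 0.0338]
grip_width 0.08701658974876292
grip_force 0.0
scene [0.4567, -0.2119, 0.0099] 0.87
scene [0.4775, 0.2193, 0.0169] 0.83
side [0.466, 0.121, 0.019] 0.89
side [0.4559, -0.2085, 0.008] 0.89
side [0.4822, 0.2159, 0.0175] 0.64
```

View pics/s3.png

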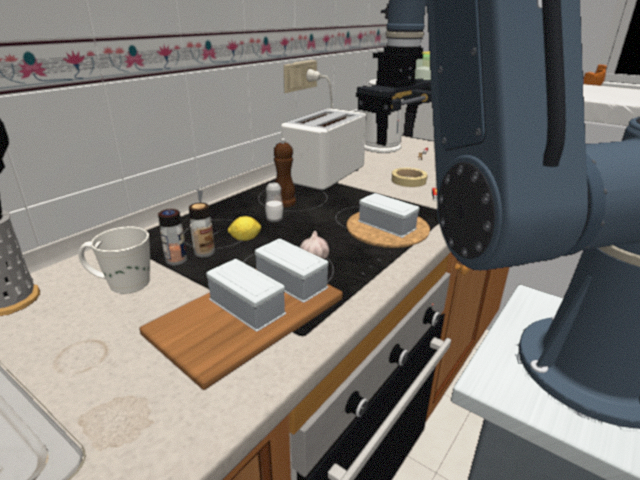

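The tin stands flat and centred on the mat (389,214), the other two stand flat on the board, and the gripper is clear.

```bash
python3 -c "
from rig import robot
print(robot.hand_in())"
```

```text
the job is handed in; nothing more can be done
None
```

I found the ball in the tin farthest from the mat and set that tin flat in the middle of the cork mat, left the other two flat on the board, and handed the job in at about 26 s (no verdict came back).

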